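# Sort the microscopy bits into their trays

## Task

Sort the mixed bits lying on the bench into the three grey trays: lay the two capped sample tubes in the tray with two long lanes, one tube in each lane; stand the amber vial and the small dropper bottle upright in the two round wells of the block, one in each well; and lay the slide packet in the tray with the single rectangular bay. Each thing should sit fully down on the floor of its own place; do not disturb the flask and the timer.

Things in the scene. Friction and masses are not known exactly. Their poses are not given: they have to be found in the camera images.
- tube_tray: Largest grey plastic tray, fixed; base 112 (x) by 150 mm (y). Two lanes along its y, centred at x = -28 and +28 mm, each 36 mm wide and 132 mm long inside; floor 4 mm above the bench, walls 4 mm thick, up to 14 mm. Long walls have a 56 mm finger cut-out at mid-length, down to the floor. Origin: centre of underside, z up.
- bottle_block: Grey plastic block fixed to the bench, 66 mm (x) by 138 mm (y) by 20 mm high, with two round wells 45 mm in diameter centred at x = 0, y = -36 mm and y = +36 mm. The well floors are 6 mm above the bench (14 mm deep). Origin at the centre of the underside, z up.
- slide_tray: The smallest grey tray, fixed to the bench: base plate 62 mm (x) by 114 mm (y) with a single rectangular bay in its centre, 46 mm wide (x) and 98 mm long (y) inside; floor 4 mm above the bench, 4 mm thick walls rising to 14 mm, with a 56 mm finger cut-out in the middle of each long wall. Origin at the centre of the underside, z up.
- tube_a: Pale capped sample tube, 18 mm wide and high, 114 mm long, lying on the bench; it does not roll. Origin at the middle of its length, on its underside; y along its length, z up. Grip it across its 18 mm width. The two tubes are alike in kind and either lane will do for either. This one has a purple cap.
- tube_b: Pinkish capped sample tube, 18 mm wide and high, 114 mm long, lying on the bench; it does not roll. Origin at the middle of its length, on its underside; y along its length, z up. Grip it across its 18 mm width. The two tubes are alike in kind and either lane will do for either. This one has a red cap.
- vial: Amber-brown vial with a ribbed white cap, 27 mm in diameter and 58 mm high, standing upright. Origin at the centre of its underside, z up. Grip it round the body.
- dropper_bottle: Small clear glass bottle with a tall black cap, 25 mm in diameter and 66 mm high, standing upright. Origin at the centre of its underside, z up. Grip it round the glass body, the lowest 43 mm (the cap cannot be gripped).
- slide_packet: Oblong packet of microscope slides, white with a dark blue-green top, 28 mm (x) by 78 mm (y) by 22 mm high, lying flat. Origin at the centre of its underside, y along its length, z up. Grip it across its 28 mm width.
- flask: Bystander: conical glass flask with a cotton plug, 66 mm across the foot, 126 mm high, at the left of the work. Not to be disturbed. Origin at the centre of its underside.
- timer: Bystander: flat cream bench timer, 66 x 66 x 18 mm, at the right of the work. Not to be disturbed. Origin at the centre of its underside.

How it is judged:
At the end, for the whole second after the job is handed in: Tubes flat, one per lane (12 mm across, 14 along, 0.25 rad); vial and dropper bottle upright, one per well (13 mm each axis, 0.12 rad); slide packet flat in the single bay (13 mm across, 14 along, 0.3 rad); each within 4 mm of its floor height, at rest. Flask, timer moved under 20 mm ((x of tube_a in the frame of tube_tray between -0.04 and -0.016 m or x of tube_a in the frame of tube_tray between 0.016 and 0.04 m) and y of tube_a in the frame of tube_tray between -0.014 and 0.014 m and z of tube_a in the frame of tube_tray between 0 and 0.008 m and angle between the y axis of each of tube_a, tube_b and the y axis of tube_tray, either way round below 0.25 rad and angle between each of tube_a, tube_b, slide_packet's own z axis and vertical below 0.1 rad and linear speed of each of tube_a, tube_b, vial, dropper_bottle, slide_packet below 0.02 m/s and angular speed of each of tube_a, tube_b, vial, dropper_bottle, slide_packet below 0.3 rad/s and (x of tube_b in the frame of tube_tray between -0.04 and -0.016 m or x of tube_b in the frame of tube_tray between 0.016 and 0.04 m) and y of tube_b in the frame of tube_tray between -0.014 and 0.014 m and z of tube_b in the frame of tube_tray between 0 and 0.008 m and x of vial in the frame of bottle_block between -0.013 and 0.013 m and (y of vial in the frame of bottle_block between -0.049 and -0.023 m or y of vial in the frame of bottle_block between 0.023 and 0.049 m) and z of vial in the frame of bottle_block between 0.002 and 0.01 m and angle between each of vial, dropper_bottle's own z axis and vertical below 0.12 rad and x of dropper_bottle in the frame of bottle_block between -0.013 and 0.013 m and (y of dropper_bottle in the frame of bottle_block between -0.049 and -0.023 m or y of dropper_bottle in the frame of bottle_block between 0.023 and 0.049 m) and z of dropper_bottle in the frame of bottle_block between 0.002 and 0.01 m and x of slide_packet in the frame of slide_tray between -0.013 and 0.013 m and y of slide_packet in the frame of slide_tray between -0.014 and 0.014 m and z of slide_packet in the frame of slide_tray between 0 and 0.008 m and angle between the y axis of slide_packet and the y axis of slide_tray, either way round below 0.3 rad); the robot touches nothing.
It fails at once if the flask is disturbed (moved 20 mm or tipped) (distance of flask from where it was at the start of the episode above 0.02 m or angle between flask's own z axis and vertical above 0.3 rad).
It fails at once if the timer is disturbed (moved 20 mm or tipped) (distance of timer from where it was at the start of the episode above 0.02 m or angle between timer's own z axis and vertical above 0.3 rad).
It also fails if it takes over 112 s, if anything falls off the work surface, if the arm or the gripper's body presses on something with over 40 N, if the wrist force passes 120 N, or if a joint passes its speed limit or range.

## Robot

A 7-joint arm with a two-finger parallel gripper is mounted at the origin on a cart in front of the work surface, level with it; the furniture and walls round the work are solid. World frame = base frame: x ahead of the robot, y to its left, z up, the work surface at z = 0. Lengths are in m, angles in rad, forces in N, time in s.
With the tool pointing down it reaches from about 0.35 to 0.775 m from the base axis. Payload 3.1 kg.
Tool frame: the origin (TCP) lies at the very end of the fingers, on their centre line; the grasp point (between the pads) lies 19 mm behind it; z points along the fingers, y is the line along which they close (so a half turn about z gives the same grasp; the last joint's range is limited). The gripper opens to 85 mm and grips with 20 to 120 N. Pads are 22 mm wide; open, the fingers measure 114 mm over their backs; the gripper's body (76 mm by 85 mm) begins 54 mm behind the grasp point. The pads swing forward as they close: fully open they stand 13 mm farther back than shut.
Start: joints at [-1.162, 0.311, 0.014, 1.512, -0.004, 1.319, -0.027], TCP at [0.24, 0.495, 0.231] pointing down, gripper open.
Joint ranges: [-2.7, 2.7], [-0.3, 1.91], [-1.27, 1.3], [0.12, 2.57], [-1.44, 4.58], [0.2, 2.03], [-3.05, 3.05]. Speed limits (rad/s): [2.79, 2.79, 3.14, 3.14, 3.14, 3.14, 3.14].

## Interface

Orientations are given as a rotation vector (axis times angle).
In Python, from plant import * gives the robot as it stands. The module is installed in compiled form; this text tells all that it offers.
- The arm moves only by the shell command python3 -m inch 'ROWS' [FORCE]. ROWS is a JSON list of rows, 1 to 5 of them, each of 7 numbers: a rotation vector rx, ry, rz in rad, then dx, dy, dz in m, then the finger opening in m; each row shifts and turns the commanded pose from where the row before left it, along the tool's axes as they then stand; what a row does not reach is not made up. A row lasts 1/8 s, in which the tool goes at most 0.0625 m and 0.188 rad, less where a joint would pass 70% of its speed; a pose out of reach is approached as far as the arm can. The fingers move at their own pace and stop on an object; FORCE is the grip in N (left out, the last holds). Time passes only in rows, so rows that do not move let the fingers close. It prints the time, the measured TCP pose, the force, the opening and the grip force at its end.
- state(): the state, without advancing time (a new reading comes with each control period).
- snapshot(name): name is "scene" or "top" or "wrist"; returns the picture (420x560x3 uint8, blue, green, red); there is no depth.
- camera_model(name): a dict with "K" (3x3 intrinsics, pixels), "cam_to_world" (4x4, takes a point from camera to world coordinates); the wrist camera has in their place "tool_from_camera" (4x4, takes a point from camera to tool coordinates, whose origin is the TCP and whose axes are the flange's). Camera axes: x right, y up, looking along -z (the intrinsics and any distortion apply to the point x, -y, -z); pixel columns grow to the right and rows downward; lengths in m; the calibration is good to about 2 mm. A picture is of the moment at which its call begins: read the wrist's pose just before it. camera_model takes no time and is no camera call.
- sign_off(): hands the job in; it is judged then, once.
Trained networks look in the newest picture that a camera, given by its name, has taken for a name from the list of things; names that differ only in an ending like _2 or _b are one class to them, and where a whole thing is asked for, a point or a joint stands for the part that bears it (a point fixed in the world has none). Each returns a list of dicts, best first, with "score" (0 to 1); they miss things now and then, are a little off and sometimes report something else, mostly with a low value. They report only what shows in the picture. A call takes as long as a camera call.
- boxes_of(camera, label): "point" ([column, row] in pixels, amid what is visible of it).
The state is a dict: "t": time; "q": joint angles; "joint_velocities": joint speeds; "tau": joint torques, N m; "eef_pos": TCP position; "ee_rot": TCP orientation; "wrist_force": force on the tool from outside, world axes, zero at the start; "ft_torque": the same for the moment, N m; "width": finger opening in m; "grip_force": force on a finger pad.
Only numpy, scipy, OpenCV 4.12 (cv2) and the standard library are available. Lean on these libraries where they do the work, as an engineer would, in place of code of your own. Each camera call takes 0.05 s, during which the arm holds its last target. There are 200 camera calls.

## Working session

There is one attempt and no reset: what is moved stays moved. The work goes in short steps, Python scripts to look and compute and a shell command to move; the robot and the scene stay as the last step left them, time stands still between calls to the robot, and variables do not carry over. Pictures are saved under pics/ and viewed, at most 14 in all, crops included, and the job is handed in when it is done.

```bash
mkdir -p pics
python3 - <<'E'
from plant import *
import cv2, numpy as np
s=state();print(s['t'],s['eef_pos'],s['ee_rot'],s['width'])
for n in ("scene","top","wrist"):
    im=snapshot(n);cv2.imwrite(f"pics/{n}0.png",im)
    m=camera_model(n);print(n,{k:(np.round(v,3).tolist() if not isinstance(v,str) else v) for k,v in m.items()})
    for l in ("tube_tray","bottle_block","slide_tray","tube_a","vial","dropper_bottle","slide_packet","flask","timer"):
        print(l,[(np.round(d['point']).tolist(),round(d['score'],2)) for d in boxes_of(n,l)[:3]])
E
```

```text
0.0 [0.23928888 0.49438493 0.23021387] [-0.70194779 -3.06168474  0.00365947] 0.08546288110522458
scene {'K': [[461.414, 0.0, 281.103], [0.0, 461.414, 211.71], [0.0, 0.0, 1.0]], 'cam_to_world': [[0.486, 0.595, -0.64, -0.47], [-0.874, 0.32, -0.366, -0.524], [-0.014, 0.737, 0.676, 1.052], [0.0, 0.0, 0.0, 1.0]]}
tube_tray [([246.0, 194.0], 0.9)]
bottle_block [([298.0, 209.0], 0.62), ([435.0, 284.0], 0.27)]
slide_tray [([355.0, 232.0], 0.72)]
tube_a [([323.0, 254.0], 0.62)]
vial [([195.0, 206.0], 0.61)]
dropper_bottle [([356.0, 231.0], 0.43)]
slide_packet [([368.0, 276.0], 0.71)]
flask []
timer [([433.0, 285.0], 0.67)]
top {'K': [[443.779, 0.0, 279.377], [0.0, 443.779, 208.499], [0.0, 0.0, 1.0]], 'cam_to_world': [[-0.023, 0.988, -0.152, 0.236], [-1.0, -0.024, 0.001, 0.021], [-0.003, 0.152, 0.988, 1.671], [0.0, 0.0, 0.0, 1.0]]}
tube_tray [([231.0, 194.0], 0.8)]
bottle_block [([286.0, 191.0], 0.56)]
slide_tray [([338.0, 192.0], 0.98)]
tube_a [([324.0, 224.0], 0.65)]
vial [([416.0, 213.0], 0.7)]
dropper_bottle []
slide_packet [([369.0, 235.0], 0.49)]
flask [([144.0, 218.0], 0.76)]
timer [([417.0, 213.0], 0.87)]
wrist {'K': [[361.011, 0.0, 281.562], [0.0, 361.011, 210.506], [0.0, 0.0, 1.0]], 'tool_from_camera': [[-0.0, 0.962, 0.273, 0.07], [1.0, 0.0, 0.0, 0.0], [0.0, 0.273, -0.962, -0.143], [0.0, 0.0, 0.0, 1.0]]}
tube_tray []
bottle_block [([383.0, 339.0], 0.29)]
slide_tray []
tube_a [([75.0, 416.0], 0.67)]
vial [([191.0, 372.0], 0.71)]
dropper_bottle []
slide_packet []
flask [([384.0, 337.0], 0.91)]
timer []
```

Run:
```python
import cv2
for n,(x0,y0,x1,y1),f in (("scene",(100,100,500,400),2),("top",(100,130,460,300),2.2)):
    im=cv2.imread(f"pics/{n}0.png")[y0:y1,x0:x1]
    cv2.imwrite(f"pics/{n}0c.png",cv2.resize(im,None,fx=f,fy=f,interpolation=cv2.INTER_CUBIC))
```

```text
(no output)
```

View pics/scene0c.png

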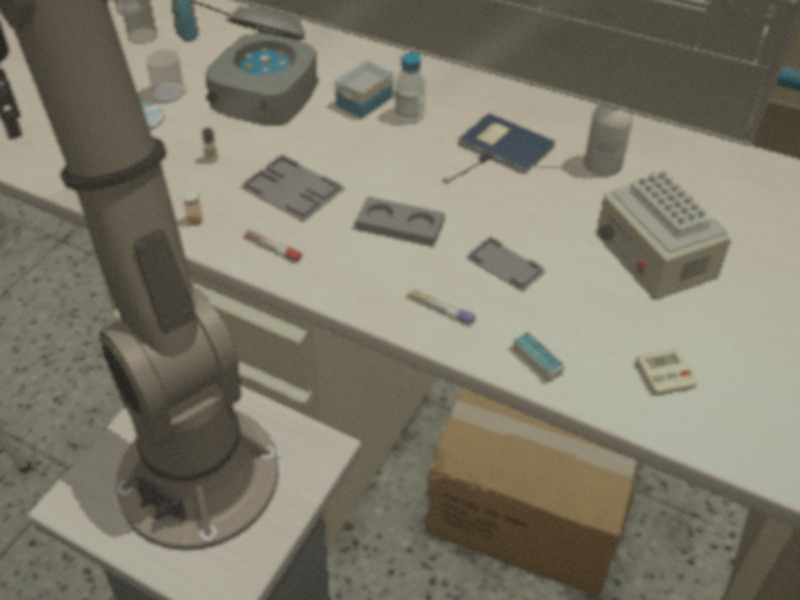

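View pics/top0c.png

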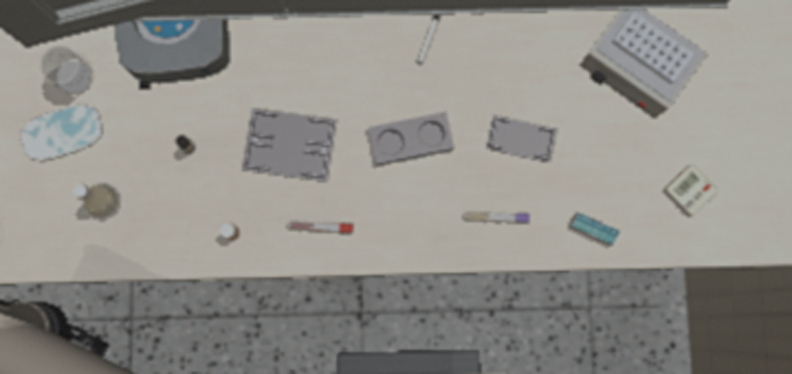

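The scene crop shows all items clear of each other, with the arm at the left. The top crop shows flask (100,200), dropper (183,146), vial (228,232), red tube (320,228), purple tube (496,217), packet (594,229), timer (690,190), tube tray (290,145), block (410,139) and slide tray (522,139).

```bash
cat > h.py <<'E'
import numpy as np, cv2
from plant import *
from scipy.spatial.transform import Rotation as R
def T_cam(n,s=None):
    m=camera_model(n)
    if n!="wrist": return m["K"],np.array(m["cam_to_world"])
    T=np.eye(4);T[:3,:3]=R.from_rotvec(s["ee_rot"]).as_matrix();T[:3,3]=s["eef_pos"]
    return m["K"],T@np.array(m["tool_from_camera"])
def ray(K,T,p):
    K=np.array(K);v=np.array([(p[0]-K[0,2])/K[0,0],-(p[1]-K[1,2])/K[1,1],-1]);return T[:3,3],T[:3,:3]@v
def at_z(KT,p,z):
    o,d=ray(*KT,p);return o+d*(z-o[2])/d[2]
def tri(obs):
    A=np.zeros((3,3));b=np.zeros(3);L=[]
    for KT,p in obs:
        o,d=ray(*KT,p);d=d/np.linalg.norm(d);P=np.eye(3)-np.outer(d,d);A+=P;b+=P@o;L.append((o,P))
    x=np.linalg.solve(A,b);return x,max(np.linalg.norm(P@(x-o)) for o,P in L)
def proj(KT,x):
    K,T=KT;c=np.linalg.inv(T)@np.append(x,1);return np.array([K[0][0]*c[0]/-c[2]+K[0][2],K[1][1]*-c[1]/-c[2]+K[1][2]])
E
python3 - <<'E'
from h import *
t=T_cam("top");s=T_cam("scene")
T={"flask":(100,200),"dropper":(183,140),"vial":(228,232),"redcap":(346,228),"redend":(291,226),"purcap":(522,217),"purend":(467,216),"packet":(594,229),"timer":(690,190),"tray":(290,145),"block":(410,139),"slide":(522,139)}
S={"dropper":(208,131),"vial":(193,197),"redcap":(294,254),"redend":(250,236),"purcap":(468,315),"purend":(413,295),"packet":(539,353),"timer":(666,370),"tray":(293,186),"block":(400,218),"slide":(506,263)}
for k,p in T.items():
    p=np.array(p)/2.2+[100,130];print(k,at_z(t,p,0.01).round(3),end=' ')
    if k in S: x,e=tri([(t,p),(s,np.array(S[k])/2+[100,100])]);print(x.round(3),round(e,4))
E
```

```text
flask [0.456 0.526 0.01 ] dropper [0.558 0.385 0.01 ] [0.547 0.373 0.065] 0.0001
vial [0.396 0.306 0.01 ] [0.394 0.296 0.058] 0.003
redcap [0.398 0.105 0.01 ] [0.399 0.104 0.01 ] 0.0014
redend [0.404 0.199 0.01 ] [0.407 0.197 0.002] 0.0029
purcap [ 0.41  -0.196  0.01 ] [ 0.411 -0.197  0.012] 0.0017
purend [ 0.414 -0.102  0.01 ] [ 0.415 -0.103  0.004] 0.0011
packet [ 0.387 -0.318  0.01 ] [ 0.387 -0.318  0.018] 0.0022
timer [ 0.45  -0.486  0.01 ] [ 0.45  -0.486  0.011] 0.0009
tray [0.545 0.2   0.01 ] [0.546 0.199 0.007] 0.0014
block [ 0.55  -0.008  0.01 ] [ 0.55  -0.01   0.017] 0.0021
slide [ 0.545 -0.202  0.01 ] [ 0.547 -0.203  0.005] 0.0011
```

```bash
python3 -m inch '[[0,0,0.18,0,0,-0.015,0.085],[0,0,0.18,0,0,-0.015,0.085],[0,0,0.18,0,0,-0.015,0.085],[0,0,0.18,0,0,-0.015,0.085],[0,0,0.18,0,0,-0.015,0.085]]'; python3 -m inch '[[0,0,0.18,0,0,-0.015,0.085],[0,0,0.04,0,0,0,0.085]]'
```

```text
t: 2.12
eef_pos: [0.2396, 0.4951, 0.3068]
ee_rot: [-1.971, -2.446, -0.0]
wrist_force: [-0.0, 0.2, 0.7]
width: 0.0851
grip_force: 0.0
t: 2.38
eef_pos: [0.2399, 0.4958, 0.3229]
ee_rot: [-2.223, -2.219, -0.005]
wrist_force: [0.5, 0.8, -0.6]
width: 0.085
grip_force: 0.0
```

```bash
cat > look.py <<'E'
import sys
from h import *
s=state();cv2.imwrite(f"pics/{sys.argv[1]}.png",snapshot("wrist"));np.savez(f"pics/{sys.argv[1]}.npz",K=camera_model("wrist")["K"],T=T_cam("wrist",s)[1]);print(s["t"],s["eef_pos"].round(4) if hasattr(s["eef_pos"],'round') else s["eef_pos"])
E
python3 -m inch '[[0,0,0,-0.041,0.037,0,0.085],[0,0,0,-0.041,0.037,0,0.085],[0,0,0,-0.041,0.037,0,0.085],[0,0,0,-0.041,0.037,0,0.085],[0,0,0,-0.041,0.037,0,0.085]]'; python3 -m inch '[[0,0,0,-0.041,0.037,0,0.085],[0,0,0,0,0,0,0.085],[0,0,0,0,0,0,0.085]]'; python3 look.py w1
python3 -m inch '[[0,0,0,-0.06,0,0,0.085],[0,0,0,-0.06,0,0,0.085],[0,0,0,-0.06,0,0,0.085],[0,0,0,-0.06,0,0,0.085],[0,0,0,0,0,0,0.085]]';python3 -m inch '[[0,0,0,0,0,0,0.085]]'; python3 look.py w2
python3 -m inch '[[0,0,0,-0.06,0,0,0.085],[0,0,0,-0.06,0,0,0.085],[0,0,0,-0.06,0,0,0.085],[0,0,0,-0.06,0,0,0.085],[0,0,0,0,0,0,0.085]]';python3 -m inch '[[0,0,0,0,0,0,0.085]]'; python3 look.py w3
python3 -m inch '[[0,0,0,-0.05,0,0,0.085],[0,0,0,-0.05,0,0,0.085],[0,0,0,0,0,0,0.085]]'; python3 look.py w4
```

```text
t: 3.0
eef_pos: [0.4256, 0.2888, 0.3215]
ee_rot: [-2.221, -2.222, -0.001]
wrist_force: [-0.9, 0.6, -1.3]
width: 0.0851
grip_force: 0.0
t: 3.38
eef_pos: [0.4612, 0.2497, 0.3212]
ee_rot: [-2.22, -2.221, -0.0]
wrist_force: [-1.3, -0.0, -0.6]
width: 0.0848
grip_force: 0.0
3.375 [0.4612 0.2497 0.3212]
t: 4.05
eef_pos: [0.4612, 0.0045, 0.3221]
ee_rot: [2.229, 2.211, 0.0]
wrist_force: [-0.3, 0.7, 0.5]
width: 0.085
grip_force: 0.0
t: 4.18
eef_pos: [0.4615, 0.0113, 0.3214]
ee_rot: [-2.217, -2.224, -0.002]
wrist_force: [-0.2, 1.7, 0.3]
width: 0.0851
grip_force: 0.0
4.175 [0.4615 0.0113 0.3214]
t: 4.85
eef_pos: [0.4605, -0.2351, 0.321]
ee_rot: [2.228, 2.212, -0.006]
wrist_force: [-0.4, 0.1, -0.5]
width: 0.0848
grip_force: 0.0
t: 4.97
eef_pos: [0.4629, -0.2284, 0.3207]
ee_rot: [-2.216, -2.225, -0.001]
wrist_force: [-0.5, 1.5, 0.5]
width: 0.0848
grip_force: 0.0
4.975 [ 0.4629 -0.2284  0.3207]
t: 5.4
eef_pos: [0.4608, -0.3329, 0.3207]
ee_rot: [-2.225, -2.218, 0.004]
wrist_force: [-0.5, 0.8, 0.6]
width: 0.0849
grip_force: 0.0
5.4 [ 0.4608 -0.3329  0.3207]
```

View pics/w1.png

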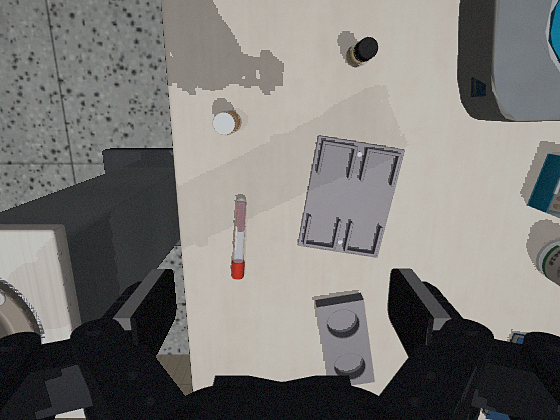

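View pics/w2.png

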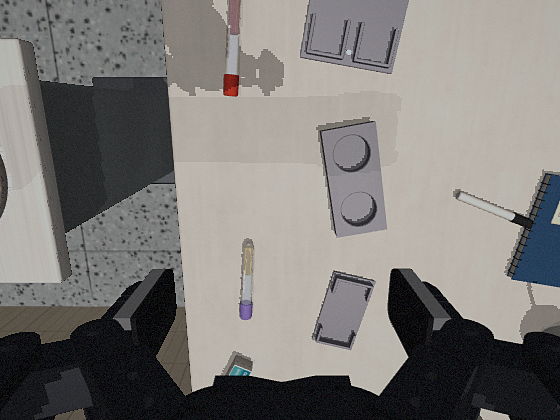

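View pics/w3.png

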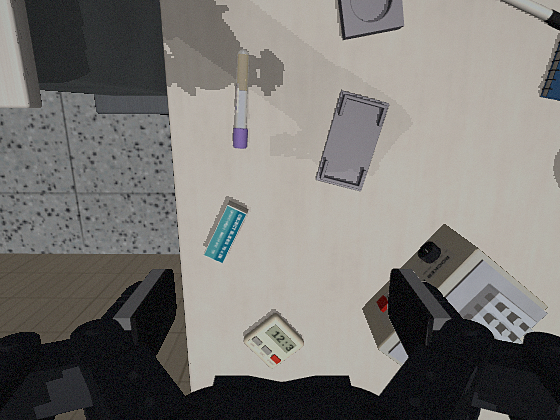

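w1 shows vial cap (224,122), dropper cap (366,47), red tube (241,195)–(237,278) and the tube tray with corners (317,135), (405,149), (377,257), (298,245). w2 shows the block with wells at (351,152) and (359,208), and the purple tube (249,240)–(246,319). w3 shows the slide tray, with corners (343,90), (389,102), (360,190), (317,180), and the packet near (226,230).

Run:
```python
from h import *
W={};I={}
for n in("w1","w2","w3","w4"):
    z=np.load(f"pics/{n}.npz");W[n]=(z["K"],z["T"]);I[n]=cv2.imread(f"pics/{n}.png")
W["top"]=T_cam("top")
def pr(k,*o):
    x,e=tri([(W[n],p) for n,p in o]);print(k,x.round(4),round(e,4));return x
def yaw(a,b):d=b-a;print("   len",np.linalg.norm(d[:2]).round(4),"angle from +y (ccw)",np.degrees(np.arctan2(-d[0],d[1])).round(1))
tc=lambda x,y:(x/2.2+100,y/2.2+130)
v=pr("vial top",("w1",(224,122)),("top",tc(228,230)))
d=pr("drop top",("w1",(366,47)),("top",tc(183,139)))
for k,z in(("w1",.058),):print(at_z(W[k],(224,122),z),at_z(W[k],(366,47),.066))
A=pr("red cap end",("w1",(237,278)),("w2",(231,96)))
B=at_z(W["w1"],(241,195),.012);print(B);yaw(A,B)
A=pr("pur cap",("w2",(246,319)),("w3",(240,148)));B=pr("pur end",("w2",(249,240)),("w3",(244,50)));yaw(A,B);print((A+B)/2)
C=[at_z(W["w1"],p,.004) for p in((317,136),(404,149),(377,257),(298,245))]
print("tray",np.mean(C,0));yaw(C[3],C[0]);yaw(C[2],C[1]);yaw(C[3],C[2])
pr("trayc",("w1",(298,245)),("w2",(301,58)));pr("trayc2",("w1",(377,257)),("w2",(391,73)))
a=pr("well+",("w1",(343,322)),("w2",(351,152)));b=pr("well-",("w1",(349,365)),("w2",(359,208)));
a=at_z(W["w2"],(351,152),.02);b=at_z(W["w2"],(359,208),.02);print(a,b);yaw(b,a)
C=[pr("slide",("w2",p),("w3",q)) for p,q in(((334,271),(343,90)),((375,278),(389,102)),((352,348),(360,190)),((314,341),(317,180)))]
print("slide",np.mean(C,0));yaw(C[3],C[0]);yaw(C[2],C[1])
ps=[]
for n in("w3","w4"):
    h=cv2.cvtColor(I[n],cv2.COLOR_BGR2HSV);m=cv2.inRange(h,(80,90,60),(105,255,255));m[300:]=0;m[:,:170]=0;m[:,300:]=0
    m=cv2.morphologyEx(m,cv2.MORPH_CLOSE,np.ones((7,7)))
    c=max(cv2.findContours(m,0,2)[0],key=cv2.contourArea);r=cv2.minAreaRect(c);ps.append((n,r[0]));print(n,r)
    q=[at_z(W[n],p,.022) for p in cv2.boxPoints(r)];print(np.mean(q,0));yaw(q[0],q[1]);yaw(q[1],q[2])
pr("packet",*ps)
```

```text
vial top [0.3955 0.3029 0.0398] 0.002
drop top [ 0.5685  0.3952 -0.0384] 0.0005
[0.39701056 0.30513005 0.058     ] [0.5456975  0.37944345 0.066     ]
red cap end [0.3992 0.0952 0.0124] 0.0006
[0.40770707 0.21220061 0.012     ]
   len 0.1173 angle from +y (ccw) -4.1
pur cap [ 0.4105 -0.2057  0.0148] 0.0002
pur end [ 4.164e-01 -9.210e-02  4.000e-04] 0.0002
   len 0.1137 angle from +y (ccw) -3.0
[ 0.41345453 -0.14891451  0.00759397]
tray [0.54800719 0.20486871 0.004     ]
   len 0.1474 angle from +y (ccw) -8.6
   len 0.1491 angle from +y (ccw) -9.1
   len 0.1102 angle from +y (ccw) -99.2
trayc [0.4828 0.139  0.0005] 0.0004
trayc2 [0.5914 0.1223 0.0028] 0.0001
well+ [0.5461 0.0298 0.0174] 0.0004
well- [ 0.5591 -0.0413  0.0184] 0.0007
[0.54526183 0.03006473 0.02      ] [ 0.5593954  -0.04091677  0.02      ]
   len 0.0724 angle from +y (ccw) 11.3
slide [ 0.5348 -0.1369  0.003 ] 0.0009
slide [ 0.594  -0.1505 -0.0033] 0.0003
slide [ 0.5646 -0.2603  0.0047] 0.001
slide [ 0.5079 -0.2468  0.0071] 0.0008
slide [ 0.55033827 -0.19861913  0.00286766]
   len 0.1132 angle from +y (ccw) -13.7
   len 0.1137 angle from +y (ccw) -15.0
w3 ((224.5604248046875, 234.2490234375), (20.194114685058594, 54.34381103515625), 25.641006469726562)
[ 0.38776406 -0.31643078  0.022     ]
   len 0.0748 angle from +y (ccw) -26.6
   len 0.0255 angle from +y (ccw) -116.7
w4 ((223.00001525878906, 152.5), (21.931476593017578, 60.819236755371094), 23.962491989135742)
[ 0.38762884 -0.31619298  0.022     ]
   len 0.0747 angle from +y (ccw) -26.8
   len 0.0257 angle from +y (ccw) -113.9
packet [ 0.3882 -0.3153  0.0232] 0.0001
```

```bash
cat > go.py <<'E'
# usage: go.py x y z yawdeg : remaining shift in tool axes to reach target (yaw ccw from +y of tool x)
import sys
from h import *
s=state();x=np.array([float(v) for v in sys.argv[1:4]]);M=R.from_rotvec(s["ee_rot"]).as_matrix()
y=np.radians(float(sys.argv[4]));G=np.column_stack([[-np.sin(y),np.cos(y),0],[np.cos(y),np.sin(y),0],[0,0,-1]])
print("shift",(M.T@(x-s["eef_pos"])).round(4),"rotvec",R.from_matrix(M.T@G).as_rotvec().round(3),"w",round(s["width"],4),"t",s["t"])
E
python3 -m inch '[[0,0,0,0.0035,-0.018,0.05,0.085],[0,0,0,0.0035,-0.018,0.05,0.085],[0,0,0,0.0035,-0.018,0.05,0.085],[0,0,0,0.0035,-0.018,0.05,0.085],[0,0,0.155,0,0,0.02,0.07]]'
python3 -m inch '[[0,0,0.155,0,0,0.02,0.07],[0,0,0.155,0,0,0.02,0.07],[0,0,0,0,0,0,0.07],[0,0,0,0,0,0,0.07]]'
python3 go.py 0.3878 -0.316 0.004 -26.7; python3 look.py w5
```

```text
t: 6.08
eef_pos: [0.3885, -0.3111, 0.0984]
ee_rot: [-2.381, -2.038, -0.003]
wrist_force: [-0.2, 0.4, 0.6]
width: 0.0704
grip_force: 0.0
t: 6.58
eef_pos: [0.3912, -0.3155, 0.062]
ee_rot: [2.669, 1.657, 0.002]
wrist_force: [-0.2, -0.3, 0.6]
width: 0.0699
grip_force: 0.0
shift [-0.002  -0.0029  0.058 ] rotvec [ 0.001 -0.001  0.007] w 0.0699 t 6.575
6.575 [ 0.3912 -0.3155  0.062 ]
```

View pics/w5.png

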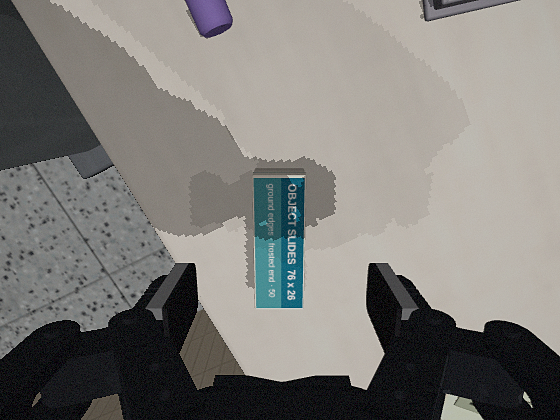

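The packet lies straight between the open fingers, centred at (279,240). I'll descend and grip.

```bash
python3 - <<'E'
from h import *
z=np.load("pics/w5.npz");print(at_z((z["K"],z["T"]),(279.5,242),.022))
E
python3 -m inch '[[0,0,0,-0.002,-0.0015,0.03,0.07],[0,0,0,0,0,0.027,0.07],[0,0,0,0,0,0,0.07],[0,0,0,0,0,0,0.02],[0,0,0,0,0,0,0.02]]' 50
python3 -m inch '[[0,0,0,0,0,0,0.02],[0,0,0,0,0,0,0.02]]'
```

```text
[ 0.38935169 -0.31451237  0.022     ]
t: 7.25
eef_pos: [0.3885, -0.3189, 0.0057]
ee_rot: [2.671, 1.649, 0.002]
wrist_force: [0.2, 0.3, 0.4]
width: 0.0344
grip_force: 0.0
t: 7.5
eef_pos: [0.3885, -0.3189, 0.0058]
ee_rot: [2.671, 1.649, 0.002]
wrist_force: [-0.8, 0.2, 6.3]
width: 0.0268
grip_force: 50.9
```

```bash
python3 -m inch '[[0,0,-0.108,0,0,-0.045,0.02],[0,0,-0.108,0,0,-0.045,0.02],[0,0,0,0.0383,0.0317,0,0.02],[0,0,0,0.0383,0.0317,0,0.02],[0,0,0,0.0383,0.0317,0,0.02]]'; python3 -m inch '[[0,0,0,0.0383,0.0317,0,0.02],[0,0,0,0,0,0,0.02],[0,0,0,0,0,0,0.02]]'; python3 go.py 0.549 -0.202 0.010 -14.3; python3 look.py w6
```

```text
t: 8.12
eef_pos: [0.5091, -0.229, 0.0947]
ee_rot: [2.48, 1.928, 0.001]
wrist_force: [-0.1, -0.4, -1.3]
width: 0.0268
grip_force: 50.0
t: 8.5
eef_pos: [0.5473, -0.2012, 0.0941]
ee_rot: [-2.48, -1.928, 0.002]
wrist_force: [0.4, -0.9, -1.4]
width: 0.027
grip_force: 50.0
shift [-0.0002  0.002   0.0841] rotvec [-0.001  0.001  0.001] w 0.027 t 8.5
8.5 [ 0.5473 -0.2012  0.0941]
```

View pics/w6.png

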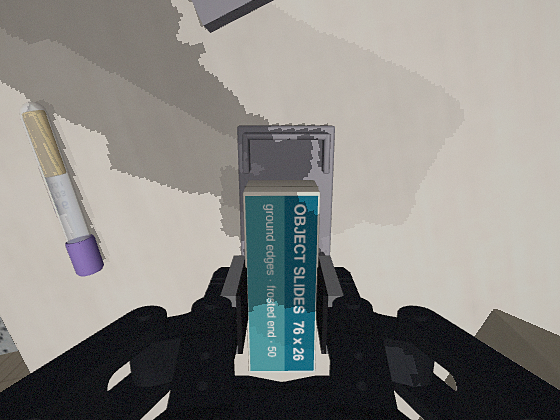

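The packet is held straight above the slide tray: tray columns 238–335, packet 245–320. The fit looks right after a 2.5 mm shift, so I'll lower it.

```bash
python3 -m inch '[[0,0,0,0,0.0025,0.04,0.02],[0,0,0,0,0,0.034,0.02],[0,0,0,0,0,0.006,0.02],[0,0,0,0,0,0.003,0.02],[0,0,0,0,0,0,0.02]]'
```

```text
t: 9.18
eef_pos: [0.5512, -0.2024, 0.0127]
ee_rot: [2.479, 1.926, 0.002]
wrist_force: [0.6, -0.4, -1.2]
width: 0.0269
grip_force: 50.0
```

```bash
python3 -m inch '[[0,0,0,0,0,0.002,0.02],[0,0,0,0,0,0.0015,0.02],[0,0,0,0,0,0,0.02]]'; python3 -m inch '[[0,0,0,0,0,0,0.05],[0,0,0,0,0,0,0.05],[0,0,0,0,0,0,0.05]]'
```

```text
t: 9.55
eef_pos: [0.5514, -0.2018, 0.0098]
ee_rot: [2.479, 1.928, 0.003]
wrist_force: [-2.1, 1.3, 5.8]
width: 0.0267
grip_force: 51.0
t: 9.93
eef_pos: [0.5504, -0.2013, 0.0076]
ee_rot: [-2.48, -1.928, 0.0]
wrist_force: [0.0, 0.2, 0.8]
width: 0.0501
grip_force: 0.0
```

```bash
python3 -m inch '[[0,0,0,0,0,-0.05,0.05],[0,0,-0.0985,0,0,-0.04,0.05],[0,0,-0.0985,0,0,0,0.05],[0,0,0,0.015,-0.0465,0,0.05],[0,0,0,0.015,-0.0465,0,0.05]]'; python3 -m inch '[[0,0,0,0.015,-0.0465,0,0.05],[0,0,0,0,0,0,0.05],[0,0,0,0,0,0,0.05]]'; python3 go.py 0.4135 -0.149 0.004 -3; python3 look.py w7
```

```text
t: 10.55
eef_pos: [0.4581, -0.1666, 0.0976]
ee_rot: [2.278, 2.163, -0.001]
wrist_force: [0.0, -0.6, 0.6]
width: 0.0501
grip_force: 0.0
t: 10.92
eef_pos: [0.4146, -0.1494, 0.0983]
ee_rot: [2.277, 2.162, 0.002]
wrist_force: [0.8, -0.3, -0.1]
width: 0.0498
grip_force: 0.0
shift [ 0.0004 -0.0013  0.0943] rotvec [0.002 0.    0.001] w 0.0498 t 10.925
10.925 [ 0.4146 -0.1494  0.0983]
```

View pics/w7.png

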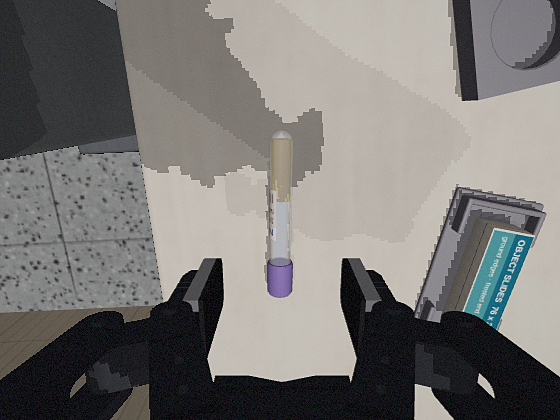

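The purple tube is centred (col 281) and in line with the gripper. The packet sits in its bay at the right.

```bash
python3 -m inch '[[0,0,0,0,0,0.045,0.05],[0,0,0,0,0,0.045,0.05],[0,0,0,0,0,0.004,0.05],[0,0,0,0,0,0,0.01],[0,0,0,0,0,0,0.01]]' 40; python3 -m inch '[[0,0,0,0,0,0,0.01],[0,0,0,0,0,0,0.01]]'
```

```text
t: 11.6
eef_pos: [0.4158, -0.1502, 0.0056]
ee_rot: [2.276, 2.16, 0.004]
wrist_force: [0.0, -0.2, 1.2]
width: 0.0175
grip_force: 40.2
t: 11.85
eef_pos: [0.4156, -0.15, 0.0055]
ee_rot: [2.275, 2.16, 0.004]
wrist_force: [0.7, -1.0, 5.8]
width: 0.0172
grip_force: 41.1
```

```bash
python3 -m inch '[[0,0,0,0,0,-0.045,0.01],[0,0,0.101,0,0,-0.045,0.01],[0,0,0,0.053,0.0149,0,0.01],[0,0,0,0.053,0.0149,0,0.01],[0,0,0,0.053,0.0149,0,0.01]]'; python3 -m inch '[[0,0,0,0.053,0.0149,0,0.01],[0,0,0,0.053,0.0149,0,0.01],[0,0,0,0.053,0.0149,0,0.01],[0,0,0,0.053,0.0149,0,0.01],[0,0,0,0,0,0,0.01]]';python3 -m inch '[[0,0,0,0,0,0,0.01]]';  python3 go.py 0.5757 0.2007 0.0095 -8.8; python3 look.py w8
```

```text
t: 12.48
eef_pos: [0.4826, 0.003, 0.0947]
ee_rot: [2.385, 2.045, 0.003]
wrist_force: [1.6, -0.1, -0.0]
width: 0.0169
grip_force: 40.2
t: 13.1
eef_pos: [0.5731, 0.2092, 0.0933]
ee_rot: [-2.372, -2.056, -0.004]
wrist_force: [-1.2, -0.6, -0.6]
width: 0.0172
grip_force: 40.2
t: 13.22
eef_pos: [0.5727, 0.2008, 0.0938]
ee_rot: [2.384, 2.045, -0.002]
wrist_force: [0.3, 0.2, 0.2]
width: 0.0169
grip_force: 40.2
shift [0.0005 0.003  0.0843] rotvec [-0.     0.001  0.001] w 0.0169 t 13.225
13.225 [0.5727 0.2008 0.0938]
```

View pics/w8.png

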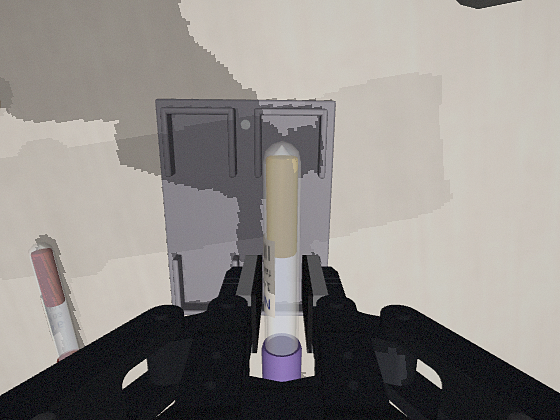

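The tube hangs above the right lane: tray edges 157–335, lane about 258–322 at row 110. I'll check the lateral offset.

Run:
```python
from h import *
z=np.load("pics/w8.npz");k=(z["K"],z["T"]);s=state();M=R.from_rotvec(s["ee_rot"]).as_matrix()
for p,h in(((155.5,100),.004),((336,101),.004),((258,110),.014),((323,112),.014),((165,110),.014),((235,110),.014)):
    print(p,(M.T@(at_z(k,p,h)-s["eef_pos"])).round(4))
```

```text
(155.5, 100) [ 0.0756 -0.079   0.0899]
(336, 101) [0.0752 0.0322 0.0899]
(258, 110) [ 0.0698 -0.0153  0.0799]
(323, 112) [0.0688 0.0233 0.0799]
(165, 110) [ 0.0697 -0.0706  0.0799]
(235, 110) [ 0.0698 -0.029   0.0799]
```

```bash
python3 -m inch '[[0,0,0,0,0.0042,0.04,0.01],[0,0,0,0,0,0.034,0.01],[0,0,0,0,0,0.006,0.01],[0,0,0,0,0,0.004,0.01],[0,0,0,0,0,0,0.01]]'; python3 -m inch '[[0,0,0,0,0,0.002,0.01],[0,0,0,0,0,0,0.01]]'; python3 go.py 0.577 0.2007 0.0095 -8.8
```

```text
t: 13.9
eef_pos: [0.5783, 0.2007, 0.0112]
ee_rot: [2.385, 2.044, 0.003]
wrist_force: [-0.4, -0.9, 0.2]
width: 0.0173
grip_force: 40.2
t: 14.15
eef_pos: [0.5786, 0.2011, 0.0096]
ee_rot: [2.384, 2.045, 0.004]
wrist_force: [0.5, -0.4, 6.4]
width: 0.0172
grip_force: 40.9
shift [-0.0007 -0.0015  0.0001] rotvec [ 0.003 -0.001  0.001] w 0.0172 t 14.15
```

```bash
python3 -m inch '[[0,0,0,0,0,0,0.035],[0,0,0,0,0,0,0.035],[0,0,0,0,0,-0.045,0.035],[0,0,-0.082,0,0,-0.045,0.05],[0,0,0,-0.02,-0.0572,0,0.05]]'; python3 -m inch '[[0,0,0,-0.02,-0.0572,0,0.05],[0,0,0,-0.02,-0.0572,0,0.05],[0,0,0,0,0,0,0.05],[0,0,0,0,0,0,0.05]]'; python3 go.py 0.403 0.1535 0.004 -4.1; python3 look.py w9
```

```text
t: 14.78
eef_pos: [0.5268, 0.1866, 0.1032]
ee_rot: [2.291, 2.137, 0.023]
wrist_force: [0.1, 0.0, 0.4]
width: 0.0496
grip_force: 0.0
t: 15.28
eef_pos: [0.4025, 0.1538, 0.0982]
ee_rot: [2.298, 2.142, 0.003]
wrist_force: [0.7, 0.3, 0.4]
width: 0.0501
grip_force: 0.0
shift [-0.0004  0.0004  0.0942] rotvec [ 0.002 -0.001  0.001] w 0.0501 t 15.275
15.275 [0.4025 0.1538 0.0982]
```

View pics/w9.png

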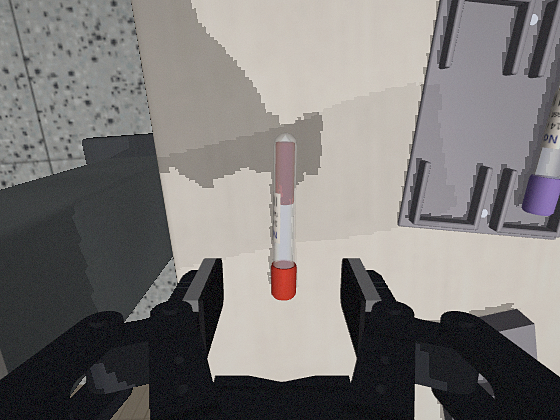

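The red tube is centred (col 284), and the purple tube lies in its lane at the right.

```bash
python3 -m inch '[[0,0,0,0,0.001,0.045,0.05],[0,0,0,0,0,0.045,0.05],[0,0,0,0,0,0.004,0.05],[0,0,0,0,0,0,0.01],[0,0,0,0,0,0,0.01]]' 40; python3 -m inch '[[0,0,0,0,0,0,0.01],[0,0,0,0,0,0,0.01],[0,0,0,0,0,-0.045,0.01],[0,0,0.082,0,0,-0.045,0.01],[0,0,0,0,0,0,0.01]]'; python3 go.py 0.523 0.2093 0.0095 -8.8
```

```text
t: 15.95
eef_pos: [0.4053, 0.1539, 0.0056]
ee_rot: [2.298, 2.14, 0.007]
wrist_force: [-0.9, -0.1, 1.5]
width: 0.0171
grip_force: 39.8
t: 16.58
eef_pos: [0.4057, 0.1545, 0.0972]
ee_rot: [2.384, 2.045, 0.013]
wrist_force: [0.0, -0.1, -1.0]
width: 0.0166
grip_force: 39.9
shift [0.0714 0.1071 0.0888] rotvec [ 0.006 -0.006  0.001] w 0.0166 t 16.575
```

```bash
python3 -m inch '[[0,0,0,0.0238,0.0357,0,0.01],[0,0,0,0.0238,0.0357,0,0.01],[0,0,0,0.0238,0.0357,0,0.01],[0,0,0,0,0,0,0.01],[0,0,0,0,0,0,0.01]]'; python3 go.py 0.523 0.2093 0.0095 -8.8; python3 look.py w10
```

```text
t: 17.2
eef_pos: [0.5181, 0.2066, 0.0927]
ee_rot: [-2.384, -2.044, 0.005]
wrist_force: [-0.6, 0.1, -0.8]
width: 0.0174
grip_force: 39.9
shift [0.0035 0.0046 0.0832] rotvec [-0.003  0.002  0.   ] w 0.0174 t 17.2
17.2 [0.5181 0.2066 0.0927]
```

View pics/w10.png

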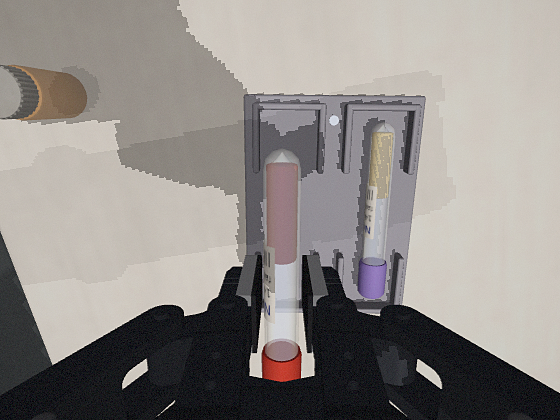

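The red tube is above the left lane (about 255–325, centre 289), so it needs about +4.5 mm in y. Purple lies flat in the right lane.

```bash
python3 -m inch '[[0,0,0,0.002,0.0045,0.04,0.01],[0,0,0,0,0,0.034,0.01],[0,0,0,0,0,0.006,0.01],[0,0,0,0,0,0.003,0.01],[0,0,0,0,0,0,0.01]]'; python3 -m inch '[[0,0,0,0,0,0.002,0.01],[0,0,0,0,0,0,0.01]]'; python3 go.py 0.523 0.2093 0.0095 -8.8
```

```text
t: 17.88
eef_pos: [0.5252, 0.2089, 0.0122]
ee_rot: [2.384, 2.045, 0.004]
wrist_force: [-0.6, -0.7, 0.4]
width: 0.0172
grip_force: 39.9
t: 18.12
eef_pos: [0.525, 0.209, 0.0096]
ee_rot: [2.384, 2.045, 0.003]
wrist_force: [0.4, 0.4, 2.1]
width: 0.0172
grip_force: 40.2
shift [-0.     -0.0021  0.0001] rotvec [ 0.001 -0.001  0.001] w 0.0172 t 18.125
```

```bash
python3 -m inch '[[0,0,0,0,0,0,0.035],[0,0,0,0,0,0,0.035],[0,0,0,0,0,-0.05,0.035],[0,0,0,0,0,-0.06,0.06],[0,0,0,0,0,-0.06,0.06]]';python3 -m inch '[[0,0,0,0,0,-0.02,0.06],[0,0,0,0,0,0,0.06],[0,0,0,0,0,0,0.06]]'; python3 look.py w11;  python3 -m inch '[[0,0,0,0.025,-0.047,0,0.06],[0,0,0,0.025,-0.047,0,0.06],[0,0,0,0.025,-0.047,0,0.06],[0,0,0,0,0,0,0.06],[0,0,0,0,0,0,0.06]]'; python3 look.py w12
python3 -c "
import cv2,numpy as np
a=cv2.imread('pics/w11.png')[0:300,:];b=cv2.imread('pics/w12.png')[0:300,:]
cv2.imwrite('pics/w1112.png',np.vstack([a,b]))"
```

```text
t: 18.75
eef_pos: [0.5239, 0.2085, 0.1803]
ee_rot: [-2.385, -2.045, 0.001]
wrist_force: [0.4, 1.0, 0.5]
width: 0.0601
grip_force: 0.0
t: 19.12
eef_pos: [0.5232, 0.2086, 0.1972]
ee_rot: [-2.384, -2.045, 0.004]
wrist_force: [0.3, 1.2, -0.7]
width: 0.0603
grip_force: 0.0
19.125 [0.5232 0.2086 0.1972]
t: 19.8
eef_pos: [0.3961, 0.3036, 0.1977]
ee_rot: [2.383, 2.045, -0.003]
wrist_force: [0.8, -0.8, 0.0]
width: 0.0603
grip_force: 0.0
19.8 [0.3961 0.3036 0.1977]
```

View pics/w1112.png

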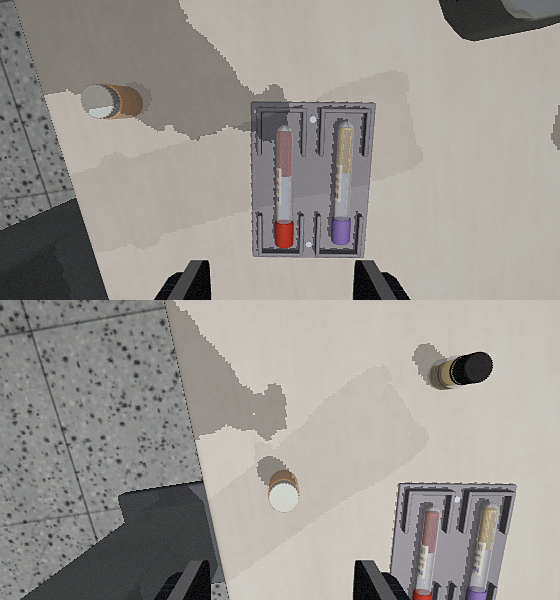

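Both tubes lie in their lanes. In w11 the vial cap top is at (97,101); in w12 the vial cap is at (284,197) and the dropper cap top at (477,67).

```bash
python3 - <<'E'
from h import *
L=lambda n:(lambda z:(z["K"],z["T"]))(np.load(f"pics/{n}.npz"))
a,b,w1=L("w11"),L("w12"),L("w1")
print("vial",tri([(a,(97,101)),(b,(284,197)),(w1,(224,122))]))
print("drop",tri([(w1,(366,47)),(b,(477,67))]),at_z(b,(477,67),.066))
E
python3 go.py 0.396 0.3036 0.019 -8.8
```

```text
vial (array([0.39697316, 0.30431251, 0.05841318]), np.float64(0.0008375294317545915))
drop (array([0.54493002, 0.37891949, 0.06963509]), np.float64(2.165817892118952e-05)) [0.54680516 0.37901393 0.066     ]
shift [ 0.0008 -0.0011  0.1791] rotvec [ 0.     0.002 -0.001] w 0.0599 t 19.85
```

```bash
python3 -m inch '[[0,0,0,0.001,0.001,0.06,0.06],[0,0,0,0,0,0.06,0.06],[0,0,0,0,0,0.05,0.06],[0,0,0,0,0,0.01,0.06],[0,0,0,0,0,0,0.015]]' 40; python3 -m inch '[[0,0,0,0,0,0,0.015],[0,0,0,0,0,0,0.015],[0,0,0,0,0,0,0.015]]'
```

```text
t: 20.48
eef_pos: [0.3989, 0.3043, 0.0192]
ee_rot: [2.386, 2.042, 0.001]
wrist_force: [-0.2, -0.3, 0.8]
width: 0.0431
grip_force: 0.0
t: 20.85
eef_pos: [0.3996, 0.3063, 0.021]
ee_rot: [2.385, 2.045, 0.008]
wrist_force: [0.1, -1.1, 7.1]
width: 0.0256
grip_force: 39.8
```

```bash
python3 -m inch '[[0,0,0,0,0,-0.045,0.015],[0,0,0,0,0,-0.045,0.015],[0,0,0,-0.0455,0.0301,0,0.015],[0,0,0,-0.0455,0.0301,0,0.015],[0,0,0,-0.0455,0.0301,0,0.015]]'; python3 -m inch '[[0,0,0,-0.0455,0.0301,0,0.015],[0,0,0,-0.0455,0.0301,0,0.015],[0,0,0,-0.0455,0.0301,0,0.015],[0,0,0,-0.0455,0.0301,0,0.015],[0,0,0,0,0,0,0.015]]'; python3 -m inch '[[0,0,0,0,0,0,0.015]]'; python3 go.py 0.5594 -0.041 0.027 -8.8; python3 look.py w13
```

```text
t: 21.48
eef_pos: [0.4666, 0.1557, 0.1097]
ee_rot: [-2.383, -2.047, -0.003]
wrist_force: [0.5, 0.8, -0.5]
width: 0.0255
grip_force: 39.5
t: 22.1
eef_pos: [0.5582, -0.0491, 0.1101]
ee_rot: [2.39, 2.03, -0.001]
wrist_force: [-0.0, 0.4, -0.0]
width: 0.0259
grip_force: 39.5
t: 22.22
eef_pos: [0.557, -0.041, 0.1089]
ee_rot: [-2.384, -2.044, -0.001]
wrist_force: [-1.2, -0.2, -0.9]
width: 0.026
grip_force: 39.5
shift [0.0003 0.0024 0.0819] rotvec [-0.001 -0.001  0.001] w 0.026 t 22.225
22.225 [ 0.557  -0.041   0.1089]
```

View pics/w13.png

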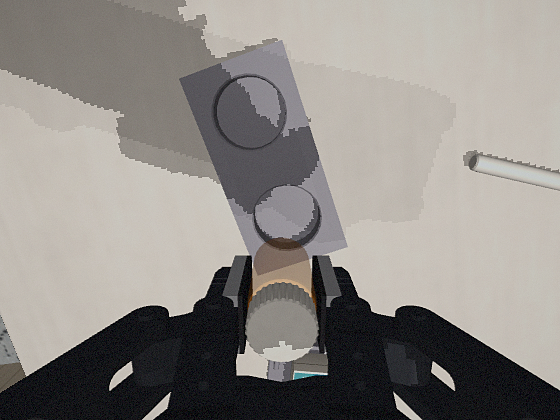

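The well rims are at (250,112) and (287,215), and the vial hangs upright with its bottom near (282,258). I'll check the well positions.

Run:
```python
from h import *
z=np.load("pics/w13.npz");k=(z["K"],z["T"]);s=state();M=R.from_rotvec(s["ee_rot"]).as_matrix()
for p in((250,112),(287,215)):
    q=at_z(k,p,.02);print(q.round(4),(M.T@(q-s["eef_pos"])).round(4))
```

```text
[0.547 0.029 0.02 ] [ 0.0663 -0.0201  0.0889]
[ 0.5597 -0.0403  0.02  ] [-0.0003  0.003   0.0887]
```

```bash
python3 -m inch '[[0,0,0,0,0.003,0.04,0.015],[0,0,0,0,0,0.032,0.015],[0,0,0,0,0,0.005,0.015],[0,0,0,0,0,0.002,0.015],[0,0,0,0,0,0,0.015]]'; python3 -m inch '[[0,0,0,0,0,0.002,0.015],[0,0,0,0,0,0,0.015]]'
```

```text
t: 22.9
eef_pos: [0.5613, -0.0418, 0.0312]
ee_rot: [2.383, 2.045, 0.003]
wrist_force: [0.5, 0.9, -0.6]
width: 0.0259
grip_force: 39.6
t: 23.15
eef_pos: [0.5605, -0.0422, 0.0283]
ee_rot: [2.384, 2.045, 0.001]
wrist_force: [-0.8, 0.2, -1.2]
width: 0.0255
grip_force: 39.6
```

```bash
python3 -m inch '[[0,0,0,0,0,0.002,0.015],[0,0,0,0,0,0,0.015]]'; python3 -m inch '[[0,0,0,0,0,0,0.05],[0,0,0,0,0,0,0.05],[0,0,0,0,0,0,0.05],[0,0,0,0,0,-0.06,0.06],[0,0,0,0,0,-0.06,0.06]]'; python3 -m inch '[[0,0,0,0,0,-0.04,0.06],[0,0,0,0,0,0,0.06]]'; python3 go.py 0.5455 0.379 0.015 -8.8
```

```text
t: 23.4
eef_pos: [0.5606, -0.0424, 0.027]
ee_rot: [2.385, 2.045, 0.002]
wrist_force: [-1.9, 0.5, 6.1]
width: 0.0258
grip_force: 40.2
t: 24.02
eef_pos: [0.5595, -0.0421, 0.1464]
ee_rot: [-2.384, -2.044, 0.003]
wrist_force: [1.2, 0.6, -0.6]
width: 0.06
grip_force: 0.0
t: 24.28
eef_pos: [0.5628, -0.0431, 0.1896]
ee_rot: [2.381, 2.042, 0.009]
wrist_force: [-1.1, 0.3, 0.1]
width: 0.0602
grip_force: 0.0
shift [ 0.4144 -0.0828  0.1743] rotvec [ 0.008 -0.001  0.001] w 0.0602 t 24.275
```

```bash
python3 -m inch '[[0,0,0,0.0592,-0.0118,0,0.06],[0,0,0,0.0592,-0.0118,0,0.06],[0,0,0,0.0592,-0.0118,0,0.06],[0,0,0,0.0592,-0.0118,0,0.06],[0,0,0,0.0592,-0.0118,0,0.06]]'; python3 -m inch '[[0,0,0,0.0592,-0.0118,0,0.06],[0,0,0,0.0592,-0.0118,0,0.06],[0,0,0,0,0,0.06,0.06],[0,0,0,0,0,0,0.06],[0,0,0,0,0,0,0.06]]'; python3 go.py 0.5455 0.379 0.015 -8.8;python3 look.py w14
```

```text
t: 24.9
eef_pos: [0.5457, 0.2611, 0.184]
ee_rot: [-2.384, -2.045, 0.004]
wrist_force: [0.3, 0.8, 0.4]
width: 0.0598
grip_force: 0.0
t: 25.52
eef_pos: [0.5426, 0.3785, 0.1264]
ee_rot: [2.386, 2.042, -0.0]
wrist_force: [0.7, 0.8, 0.7]
width: 0.0601
grip_force: 0.0
shift [0.001  0.0027 0.1114] rotvec [ 0.001  0.001 -0.002] w 0.0601 t 25.525
25.525 [0.5426 0.3785 0.1264]
```

View pics/w14.png

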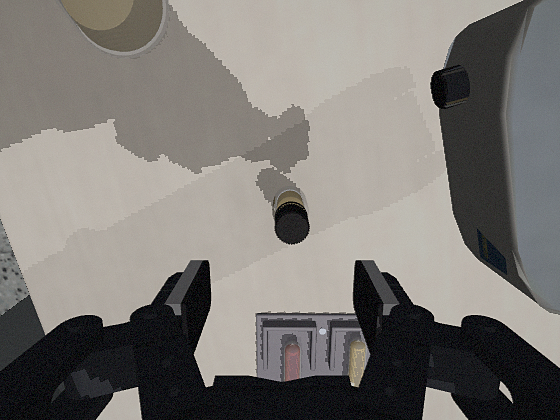

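The dropper sits between the fingers with its cap at (293,224), slightly right of centre. I'll shift about 5 mm and descend.

```bash
python3 - <<'E'
from h import *
z=np.load("pics/w14.npz");k=(z["K"],z["T"]);s=state();M=R.from_rotvec(s["ee_rot"]).as_matrix()
q=at_z(k,(293,224),.066);print(q.round(4),(M.T@(q-s["eef_pos"])).round(4))
E
python3 -m inch '[[0,0,0,0,0.005,0.04,0.06],[0,0,0,0,0,0.04,0.06],[0,0,0,0,0,0.025,0.06],[0,0,0,0,0,0.005,0.06],[0,0,0,0,0,0,0.06]]' 40; python3 go.py 0.547 0.379 0.015 -8.8
```

```text
[0.549  0.3814 0.066 ] [0.0034 0.0048 0.0618]
t: 26.2
eef_pos: [0.5483, 0.3794, 0.018]
ee_rot: [2.385, 2.044, 0.005]
wrist_force: [0.7, 0.3, 0.3]
width: 0.0598
grip_force: 0.0
shift [-0.0006 -0.0013  0.003 ] rotvec [ 0.003 -0.002 -0.   ] w 0.0598 t 26.2
```

```bash
python3 -m inch '[[0,0,0,0.002,0,0.002,0.06],[0,0,0,0,0,0,0.015],[0,0,0,0,0,0,0.015],[0,0,0,0,0,0,0.015],[0,0,0,0,0,0,0.015]]' 40; python3 -m inch '[[0,0,0,0,0,0,0.015],[0,0,0,0,0,-0.045,0.015],[0,0,0,0,0,-0.05,0.015],[0,0,0,0,0,0,0.015],[0,0,0,0,0,0,0.015]]';  python3 go.py 0.5465 0.0295 0.11 -8.8
```

```text
t: 26.82
eef_pos: [0.5475, 0.3815, 0.0146]
ee_rot: [2.384, 2.045, 0.002]
wrist_force: [0.5, 0.8, 3.5]
width: 0.024
grip_force: 39.3
t: 27.45
eef_pos: [0.546, 0.3809, 0.1076]
ee_rot: [-2.384, -2.045, 0.003]
wrist_force: [-1.6, -0.2, -0.3]
width: 0.0235
grip_force: 39.3
shift [-0.3472  0.054  -0.0021] rotvec [-0.002  0.001  0.001] w 0.0235 t 27.45
```

```bash
python3 -m inch '[[0,0,0,-0.0579,0.009,0,0.015],[0,0,0,-0.0579,0.009,0,0.015],[0,0,0,-0.0579,0.009,0,0.015],[0,0,0,-0.0579,0.009,0,0.015],[0,0,0,-0.0579,0.009,0,0.015]]'; python3 -m inch '[[0,0,0,-0.0579,0.009,0,0.015],[0,0,0,0,0,0,0.015],[0,0,0,0,0,0,0.015]]'; python3 go.py 0.5465 0.0295 0.021 -8.8;python3 look.py w15
```

```text
t: 28.08
eef_pos: [0.5453, 0.0865, 0.1066]
ee_rot: [-2.383, -2.044, 0.006]
wrist_force: [1.0, -0.6, -0.4]
width: 0.0241
grip_force: 39.4
t: 28.45
eef_pos: [0.546, 0.0302, 0.1071]
ee_rot: [-2.383, -2.043, 0.004]
wrist_force: [0.4, -0.1, 0.9]
width: 0.0239
grip_force: 39.4
shift [-0.0006  0.0009  0.0861] rotvec [-0.004 -0.     0.   ] w 0.0239 t 28.45
28.45 [0.546  0.0302 0.1071]
```

View pics/w15.png

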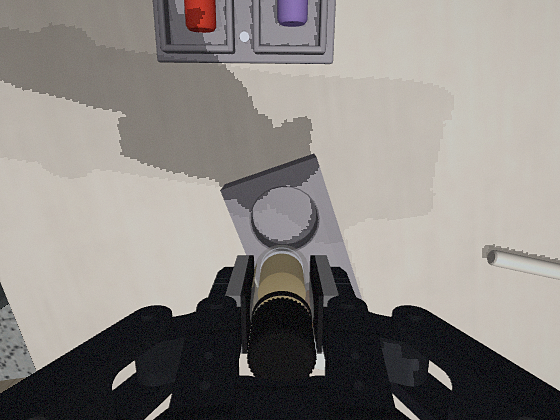

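The well rim is at (284,216), straight under the bottle. This was my last look by picture; I've now viewed 15, one over the limit of 14.

```bash
python3 -m inch '[[0,0,0,0,0.001,0.04,0.015],[0,0,0,0,0,0.034,0.015],[0,0,0,0,0,0.006,0.015],[0,0,0,0,0,0.003,0.015],[0,0,0,0,0,0,0.015]]'; python3 -m inch '[[0,0,0,0,0,0.002,0.015],[0,0,0,0,0,0,0.015]]'
```

```text
t: 29.12
eef_pos: [0.5494, 0.0299, 0.0269]
ee_rot: [2.383, 2.045, 0.003]
wrist_force: [0.5, -0.2, 0.4]
width: 0.0235
grip_force: 39.4
t: 29.38
eef_pos: [0.5488, 0.0295, 0.0244]
ee_rot: [2.384, 2.045, 0.002]
wrist_force: [-0.7, -0.6, -0.8]
width: 0.0236
grip_force: 39.4
```

```bash
python3 -m inch '[[0,0,0,0,0,0.002,0.015],[0,0,0,0,0,0.001,0.015],[0,0,0,0,0,0,0.015]]'; python3 -m inch '[[0,0,0,0,0,0.0005,0.015],[0,0,0,0,0,0,0.015]]'
```

```text
t: 29.75
eef_pos: [0.5483, 0.0294, 0.0207]
ee_rot: [-2.385, -2.045, 0.0]
wrist_force: [-0.1, -0.1, -0.3]
width: 0.0239
grip_force: 39.4
t: 30.0
eef_pos: [0.5484, 0.0294, 0.0205]
ee_rot: [-2.385, -2.045, -0.0]
wrist_force: [-0.1, -0.0, 2.3]
width: 0.0239
grip_force: 39.4
```

```bash
python3 -m inch '[[0,0,0,0,0,0,0.045],[0,0,0,0,0,0,0.045],[0,0,0,0,0,0,0.045],[0,0,0,0,0,-0.05,0.05],[0,0,0,0,0,-0.06,0.06]]'; python3 -m inch '[[0,0,0,0,0,-0.06,0.06],[0,0,0,0,0,-0.06,0.06],[0,0,0,-0.05,0,-0.01,0.06],[0,0,0,0,0,0,0.06],[0,0,0,0,0,0,0.06]]'
cat > chk.py <<'E'
from h import *
s=state();snapshot("wrist");k=T_cam("wrist",s);tr={}
for l,z in(("bottle_block",.01),("vial",.035),("dropper_bottle",.04),("slide_tray",.005),("slide_packet",.026),("tube_a",.018),("tube_tray",.006),("flask",.05),("timer",.01)):
    print(l,[(np.round(d['point']).tolist(),at_z(k,d['point'],z).round(3)[:2].tolist(),round(d['score'],2)) for d in boxes_of("wrist",l)[:2]])
E
python3 chk.py; python3 look.py w16
python3 - <<'E'
import cv2,numpy as np
from h import *
z=np.load("pics/w16.npz");k=(z["K"],z["T"]);im=cv2.imread("pics/w16.png");h=cv2.cvtColor(im,cv2.COLOR_BGR2HSV)
for n,lo,hi,zz in(("amber",(8,110,60),(22,255,255),.03),("black cap",(0,0,0),(180,255,45),.072)):
    m=cv2.inRange(h,lo,hi);m[290:]=0;c,L,st,ce=cv2.connectedComponentsWithStats(m)
    for i in np.argsort(-st[1:,4])[:3]+1: print(n,st[i].tolist(),ce[i].round(1),at_z(k,ce[i],zz).round(4))
E
```

```text
t: 30.62
eef_pos: [0.5471, 0.0296, 0.1303]
ee_rot: [-2.384, -2.044, 0.005]
wrist_force: [1.1, 0.4, 0.1]
width: 0.0598
grip_force: 0.0
t: 31.25
eef_pos: [0.5405, -0.0198, 0.26]
ee_rot: [-2.385, -2.044, -0.001]
wrist_force: [-0.2, 0.4, 0.1]
width: 0.06
grip_force: 0.0
bottle_block [([293.0, 157.0], [0.554, -0.003], 0.7), ([278.0, 132.0], [0.543, 0.026], 0.68)]
vial [([304.0, 201.0], [0.559, -0.047], 0.68)]
dropper_bottle [([282.0, 134.0], [0.547, 0.025], 0.64)]
slide_tray [([302.0, 306.0], [0.539, -0.187], 0.68)]
slide_packet [([317.0, 319.0], [0.554, -0.195], 0.82)]
tube_a [([233.0, 2.0], [0.519, 0.153], 0.55), ([288.0, 4.0], [0.571, 0.143], 0.51)]
tube_tray [([258.0, 14.0], [0.541, 0.142], 0.95)]
flask []
timer []
31.75 [ 0.5408 -0.0198  0.2602]
amber [292, 187, 21, 12, 39] [302.  191.5] [ 0.5586 -0.038   0.03  ]
amber [301, 182, 2, 2, 2] [301.5 182.5] [ 0.5595 -0.0283  0.03  ]
amber [315, 196, 2, 2, 2] [315.5 196.5] [ 0.5721 -0.0456  0.03  ]
black cap [0, 106, 63, 166, 5650] [ 21.7 191.8] [0.2972 0.0116 0.072 ]
black cap [188, 260, 23, 30, 433] [201.4 277.7] [ 0.4454 -0.1009  0.072 ]
black cap [271, 121, 22, 25, 429] [281.5 132.9] [0.5469 0.0281 0.072 ]
```

```bash
python3 -c "
from plant import *
print(sign_off())"
```

```text
the job is handed in; nothing more can be done
None
```

I placed all five things in their trays and handed the job in at about 32 s without touching the flask or timer; final checks showed each in its place, no verdict came back, and I viewed 15 pictures against the limit of 14.

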